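# Index the carving log back one face on its ratchet stand

## Robot

A 6-joint arm with a two-finger parallel gripper is mounted at the origin on the work surface. World frame = base frame: x ahead of the robot, y to its left, z up, the work surface at z = 0. Lengths are in m, angles in rad, forces in N, time in s.
With the tool pointing down it reaches from about 0.2 to 0.875 m from the base axis. Payload 3.4 kg.
Tool frame: the origin (TCP) lies between the finger pads; the fingertips stand 25 mm ahead of it and the grasp point (between the pads) lies 6 mm ahead of it (r.nose_length is the z of the fingertips in the tool frame, in m); z points along the fingers, y is the line along which they close (so a half turn about z gives the same grasp; the last joint's range is limited). The gripper opens to 94 mm and grips with 3 to 60 N. Pads are 16 mm wide; open, the fingers measure 119 mm over their backs; the gripper's body (75 mm by 177 mm) begins 78 mm behind the grasp point.
Start: joints at [1.21, 0.276, 1.505, -0, 1.361, -0.121], TCP at [0.137, 0.559, 0.23] pointing down, gripper open.
Joint ranges: [-2.89, 2.89], [-0.75, 2.08], [0.22, 2.7], [-1.18, 4.32], [0.11, 2.71], [-2.7, 2.7]. Speed limits (rad/s): [2.57, 2.57, 3.14, 3.14, 3.14, 3.14].

## Interface

Orientations are given as a unit quaternion [w, x, y, z].
In Python, from plant import r, gripper_to, inverse_kinematics, vision, models, telemetry gives the robot as it stands. Calls block until the motion is done:
- r.move_to(position, orientation): joint-space move of the TCP to a pose.
- r.move_l(position, rot=None, vel=0.15, guard=None): straight line of the TCP; rot=None keeps the orientation; vel is the mean speed in m/s. With guard (N) it stops when the force on the tool has changed by that much, and returns True; else False.
- r.movej(angles): joint-space move.
- gripper_to(opening, f_grip=None): finger opening in m; f_grip is the grip in N (None keeps the last); returns when the fingers have stopped.
- r.hold(seconds).
- inverse_kinematics(position, orientation): joint angles nearest the present ones, or None.
- vision.snapshot(name): name is "scene" or "top" or "wrist"; returns the picture (384x512x3 uint8, red, green, blue); there is no depth.
- vision.get_calibration(name): a dict with "fx", "fy", "cx", "cy" (pixels), "D" ([k1, k2, p1, p2, k3] as OpenCV has them; the pictures are not rectified), "position" and "orientation" of the camera in the world. Camera axes: x right, y down, z forward; pixel columns grow to the right and rows downward; lengths in m; the calibration is good to about 2 mm. A picture is of the moment at which its call begins: read the wrist's pose just before it. get_calibration takes no time and is no camera call; for the wrist camera it gives the pose at the moment of the call.
A pose or a line that the arm cannot do raises r.PlanningError and nothing moves.
- r.sign_off(): hands the job in; it is judged then, once.
Trained networks look in the newest picture that a camera, given by its name, has taken for a name from the list of things; names that differ only in an ending like _2 or _b are one class to them, and where a whole thing is asked for, a point or a joint stands for the part that bears it (a point fixed in the world has none). Each returns a list of dicts, best first, with "score" (0 to 1); they miss things now and then, are a little off and sometimes report something else, mostly with a low value. They report only what shows in the picture. A call takes as long as a camera call.
- models.boxes_of(thing, camera): "at" ([x, y, z] in m, in world coordinates, good to about 4 mm: the middle of the surface that is visible of it).
- models.regions_of(thing, camera): "pixels" (384x512 bool, what is visible of it).
- models.mark_of(thing, camera): "at" ([x, y, z] in m, in world coordinates, good to about 4 mm: a listed point, or the origin of a listed thing).
Readings, each from a call of its own:
- telemetry.current_t(): time.
- telemetry.current_joints(): joint angles.
- telemetry.current_dq(): joint speeds.
- telemetry.current_joint_efforts(): joint torques, N m.
- telemetry.current_ee_pos(): TCP position.
- telemetry.current_tool_rot(): TCP orientation.
- telemetry.current_wrist_force(): force on the tool from outside, world axes, zero at the start.
- telemetry.current_torque(): the same for the moment, N m.
- telemetry.current_opening(): finger opening in m.
- telemetry.current_finger_force(): force on a finger pad.
Only numpy, scipy, OpenCV 4.12 (cv2) and the standard library are available. Lean on these libraries where they do the work, as an engineer would, in place of code of your own. Each camera call takes 0.05 s, during which the arm holds its last target. There are 200 camera calls.

## Task

The eight-sided log on the carving stand is locked by its ratchet: lift the pawl clear of the toothed wheel, throw it back onto its rest, and turn the log back towards the robot by one face, so that the face with the white pattern sheet comes on top. Drop the pawl fully home in that notch, then draw the log back until its tooth beds firmly against the pawl, going by feel and without forcing it, so that the log cannot rock under the mallet. Leave the tools and other things on the bench where they are.

Things in the scene. Friction and masses are not known exactly. Their poses are not given: they have to be found in the camera images.
- stand: Green steel turning stand fixed to the bench, base about 200 x 340 mm, head plate and tailstock holding a horizontal spindle 135 mm above the bench. Origin: underside of the base, straight below the spindle. Its x axis points across the spindle, away from the robot when its yaw is 0; its y axis runs along the spindle from the crank end to the tailstock; z is up.
- drum (a joint): Turn in rad of all on the spindle (log, wheel, crank): 0 = bedded on the pawl as locked at first; grows as the log turns back (top and crank grip move to -x of the stand, towards the robot). Starts from -0.10 to 0. One log face is 0.785, two teeth; at 0.785, bedded, the pattern sheet is on top. A drag washer holds it where it is left; turning takes 3 to 4 N at the grip.
- wheel: Steel ratchet wheel by the head plate, 16 saw teeth 8 mm high, 166 mm over the tips, 16 mm wide. Origin on the spindle axis; turns with the log. With the pawl home it cannot turn back. A notch has play: the pawl falls home if drum is 0.02 to 0.08 short of a bedded value (0, 0.393, 0.785..). Turning forward lifts the pawl over the teeth.
- pawl (a joint): Angle of the red pawl in rad: 0 = nose fully home at the root of the teeth, grows as it is lifted; clear of the teeth above 0.2; past upright from about 1.7 on, and rests thrown back on its stop at 2.0 by its own weight. Let go below about 1.4 it falls home onto the wheel. The lifting force is 1 to 3 N.
- pawl_nose: Steel nose at the tip of the pawl, 7 x 12 x 16 mm. Origin on the pawl's pivot axis, in the plane of the wheel; turns with the pawl. Its front is 70 mm from the pivot. A tooth is firmly bedded on it with 10 N or more between them; over 22 N is forcing it.
- pawl_grip (a point): Middle of the pawl's black lifting pin, 16 mm thick and 42 mm long, lying along the stand's y, over the log; it swings about pawl_pivot at a radius of 55 mm. Pinch it from above across the stand's x.
- pawl_pivot (a point): Point on the pawl's pivot axis (along the stand's y) in the plane of pawl_grip; fixed in the stand at x -70, y -30, z 227 mm. At joint pawl 0 pawl_grip lies 55 mm towards +x of the stand and 4 mm up from it.
- crank_grip (a point): Middle of the orange crank grip, a free-spinning sleeve 26 mm thick, 86 mm long, along the stand's y, 120 mm from crank_centre. At joint drum 0 the crank leans 0.393 rad from upright towards +x of the stand; at 0.785 it leans 0.393 rad towards -x. Pinch it from above across the stand's x. To bed the tooth pull with 13 N at the grip, drag included (11 to 17 N is right).
- crank_centre (a point): Point on the spindle axis in the plane of crank_grip; fixed in the stand at x 0, y -170, z 135 mm.
- gouge_a: Gouge with dark wooden handle, 240 mm long, lying in front of the stand. Leave alone.
- gouge_b: Narrow gouge, 230 mm long, lying behind the stand. Leave alone.
- chisel_c: Flat chisel, 250 mm long, right part of the bench. Leave alone.
- club: Dark wooden carver's club, 270 mm long. Leave alone.
- phone: Black phone, 148 x 72 x 9 mm. Leave alone.
- tea_cup: Green paper cup with white lid, 128 mm high. Leave alone.
- offcut: Pale wood offcut, 90 x 60 x 40 mm. Leave alone.

How it is judged:
By the outcome, as a careful person would: the job done as asked, in the order asked, and still so for the second after the job is handed in, with the robot touching nothing.
It also fails if it takes over 72 s, if anything falls off the work surface, if the arm or the gripper's body presses on something with over 40 N, if the wrist force passes 120 N, or if a joint passes its speed limit or range.

## Working session

There is one attempt and no reset: what is moved stays moved. The work goes in short steps, each a Python script; the robot and the scene stay as the last script left them, time stands still between calls to the robot, and variables do not carry over. Pictures are saved under pics/ and viewed, at most 10 in all, crops included, and the job is handed in when it is done.

```bash
ls; mkdir -p pics; python3 - <<'E'
from plant import r, vision, models, telemetry
import cv2,numpy as np
for c in ("scene","top"):
    im=vision.snapshot(c); cv2.imwrite(f"pics/{c}0.png",im[:,:,::-1])
    k=vision.get_calibration(c); print(c,k["position"],k["orientation"],k["fx"])
    for t in ("stand","wheel","pawl_nose","pawl_grip","crank_grip","crank_centre","pawl_pivot"):
        for f in (models.mark_of,):
            try: print(t,[(np.round(d["at"],3),round(d["score"],2)) for d in f(t,c)[:2]])
            except Exception as e: print(t,repr(e))
a=cv2.imread("pics/scene0.png");b=cv2.imread("pics/top0.png")
cv2.imwrite("pics/both.png",cv2.resize(np.vstack([a,b]),None,fx=.78,fy=.78))
print(telemetry.current_t())
E
```

```text
pics
scene [ 1.07197292 -0.63986454  1.08535654] [-0.34763888  0.87868371  0.30536709 -0.11752909] 397.76924664016843
stand [(array([0.557, 0.045, 0.002]), 0.9)]
wheel [(array([ 0.569, -0.019,  0.132]), 0.77)]
pawl_nose []
pawl_grip [(array([0.549, 0.016, 0.234]), 0.77), (array([0.429, 0.518, 0.002]), 0.61)]
crank_grip [(array([ 0.63 , -0.117,  0.242]), 0.62)]
crank_centre [(array([ 0.581, -0.122,  0.136]), 0.96), (array([ 0.493, -0.434, -0.   ]), 0.28)]
pawl_pivot [(array([0.487, 0.01 , 0.227]), 0.67)]
top [0.38650603 0.02899869 1.70517224] [ 0.03603904 -0.70190126  0.71052404 -0.0345166 ] 410.66528948077683
stand [(array([ 0.558,  0.046, -0.   ]), 0.72)]
wheel [(array([ 0.577, -0.127,  0.137]), 0.4)]
pawl_nose [(array([0.411, 0.028, 0.003]), 0.3)]
pawl_grip [(array([0.547, 0.018, 0.229]), 0.5)]
crank_grip [(array([ 0.628, -0.116,  0.238]), 0.49)]
crank_centre [(array([0.411, 0.028, 0.003]), 0.58)]
pawl_pivot [(array([0.496, 0.009, 0.226]), 0.85), (array([0.556, 0.048, 0.002]), 0.55)]
0.8
```

View pics/both.png

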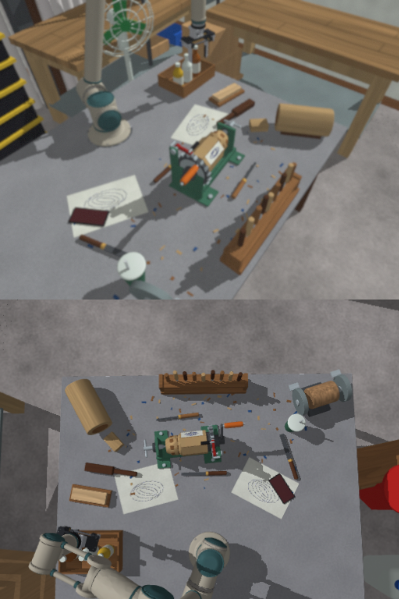

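```bash
cat > h.py <<'E'
import numpy as np, cv2, json
from scipy.spatial.transform import Rotation as R
from scipy.optimize import least_squares
from plant import r, gripper_to, inverse_kinematics, vision, models, telemetry as T
def S(p,s):  # stand -> world
    c,n=np.cos(s[2]),np.sin(s[2]); p=np.asarray(p,float)
    return np.array([s[0]+c*p[0]-n*p[1], s[1]+n*p[0]+c*p[1], p[2]])
def crank(d,s):
    a=.393-d; return S([.12*np.sin(a),-.17,.135+.12*np.cos(a)],s)
def pin(q,s):
    a=q+np.arctan2(4,55); return S([-.07+.0551*np.cos(a),-.03,.227+.0551*np.sin(a)],s)
def quat(s,flip=False):  # tool down, tool y along stand x
    x=R.from_euler('z',s[2])
    M=np.array([[0,1,0],[1,0,0],[0,0,-1.]]).T
    if flip: M=M@np.diag([-1,-1,1])
    return (x*R.from_matrix(M)).as_quat(scalar_first=True)
G=np.array([0,0,.006]) # TCP = grasp point + 6mm up (tool down)
def fit(obs):  # obs: list (name, at); unknown x,y,yaw,drum,pawl
    f=dict(stand=[0,0,0],crank_centre=[0,-.17,.135],pawl_pivot=[-.07,-.03,.227])
    def res(v):
        o=[]
        for n,a in obs:
            p=crank(v[3],v) if n=="crank_grip" else pin(v[4],v) if n=="pawl_grip" else S(f[n],v)
            o+=list(p-a)
        return np.array(o+[.02*v[3],.02*v[4]])/.004
    q=least_squares(res,[.557,.045,.14,-.05,0],loss="soft_l1"); return q.x,res(q.x)*.004
def find(t,c,near,tol=.03):
    return [(t,np.array(d["at"])) for d in models.mark_of(t,c) if np.linalg.norm(np.array(d["at"])-near)<tol][:1]
E
python3 - <<'E'
from h import *
obs=[("stand",[.557,.045,.002]),("stand",[.558,.046,0]),("crank_centre",[.581,-.122,.136]),("pawl_grip",[.549,.016,.234]),("pawl_grip",[.547,.018,.229]),("crank_grip",[.63,-.117,.242]),("crank_grip",[.628,-.116,.238]),("pawl_pivot",[.487,.01,.227]),("pawl_pivot",[.496,.009,.226])]
obs=[(n,np.array(a)) for n,a in obs]
s,e=fit(obs); print(s)
for f in(False,True):
    for p in (pin(0,s)+[-.0,0,.15],pin(1.9,s),crank(0,s),crank(.8,s)): print(f,inverse_kinematics(p+G,quat(s,f)))
q=[inverse_kinematics(pin(0,s)+[-.0,0,.15],quat(s,f)) for f in (False,True)]
f=int(abs(q[1][5])<abs(q[0][5])); print("flip",f)
r.move_to(pin(0,s)+[-.03,-.03,.17],quat(s,f))
im=vision.snapshot("wrist"); cv2.imwrite("pics/w1.png",im[:,:,::-1])
for t,n in (("pawl_grip",pin(0,s)),("crank_grip",crank(s[3],s)),("crank_centre",S([0,-.17,.135],s)),("pawl_pivot",S([-.07,-.03,.227],s)),("stand",S([0,0,0],s))): 
    o=find(t,"wrist",n); print(o); obs+=o*(2 if t in("pawl_grip","crank_grip") else 1)
s,e=fit(obs); print(s); print(np.round(e.reshape(-1)[:-2].reshape(-1,3),4))
json.dump(dict(s=list(s),flip=f),open("s.json","w")); print(T.current_t(),T.current_ee_pos())
E
```

```text
[ 0.55851885  0.04690541  0.11511126 -0.05742062  0.00602509]
False [-9.90606397e-02  1.87565055e-01  1.24811287e+00 -4.44089210e-16
  1.70591473e+00 -2.14171897e-01]
False [-1.33875258e-01  8.95857997e-02  1.61230623e+00 -4.44089210e-16
  1.43970062e+00 -2.48986515e-01]
False [-2.94551579e-01  3.56394552e-01  1.33286138e+00 -4.44089210e-16
  1.45233672e+00 -4.09662836e-01]
False [-3.63046858e-01  2.20902805e-01  1.52952747e+00 -4.44089210e-16
  1.39116238e+00 -4.78158115e-01]
True None
True None
True None
True [-3.63046858e-01  2.20902805e-01  1.52952747e+00 -4.44089210e-16
  1.39116238e+00  2.66343454e+00]Traceback (most recent call last):
  File "<stdin>", line 8, in <module>
TypeError: 'NoneType' object is not subscriptable
```

```bash
python3 - <<'E'
from h import *
obs=[("stand",[.557,.045,.002]),("stand",[.558,.046,0]),("crank_centre",[.581,-.122,.136]),("pawl_grip",[.549,.016,.234]),("pawl_grip",[.547,.018,.229]),("crank_grip",[.63,-.117,.242]),("crank_grip",[.628,-.116,.238]),("pawl_pivot",[.487,.01,.227]),("pawl_pivot",[.496,.009,.226])]
obs=[(n,np.array(a)) for n,a in obs]
s,e=fit(obs)
f=False
r.move_to(pin(0,s)+[-.03,-.03,.17],quat(s,f))
im=vision.snapshot("wrist"); cv2.imwrite("pics/w1.png",im[:,:,::-1])
for t,n in (("pawl_grip",pin(0,s)),("crank_grip",crank(s[3],s)),("crank_centre",S([0,-.17,.135],s)),("pawl_pivot",S([-.07,-.03,.227],s)),("stand",S([0,0,0],s))): 
    o=find(t,"wrist",n); print(o); obs+=o*(2 if t in("pawl_grip","crank_grip") else 1)
s,e=fit(obs); print(s); print(np.round(e.reshape(-1)[:-2].reshape(-1,3),4))
k=vision.get_calibration("wrist")
for p in (pin(0,s),crank(s[3],s),S([-.07,-.03,.227],s)):
    rot=R.from_quat(k["orientation"],scalar_first=True).inv()
    print(cv2.projectPoints((p)[None],rot.as_rotvec(),-rot.apply(k["position"]),np.array([[k["fx"],0,k["cx"]],[0,k["fy"],k["cy"]],[0,0,1]]),np.array(k["D"]))[0].ravel())
json.dump(dict(s=list(s),flip=f),open("s.json","w")); print(T.current_t(),T.current_ee_pos())
E
```

```text
[('pawl_grip', array([0.5542, 0.0198, 0.2323]))]
[('crank_grip', array([ 0.6326, -0.122 ,  0.2431]))]
[]
[('pawl_pivot', array([0.4916, 0.011 , 0.2252]))]
[]
[ 0.56049236  0.0469339   0.10031    -0.07047767  0.01435715]
[[ 0.0035  0.0019 -0.002 ]
 [ 0.0025  0.0009  0.    ]
 [-0.0035 -0.0002 -0.001 ]
 [-0.0005 -0.0004 -0.0022]
 [ 0.0015 -0.0024  0.0028]
 [ 0.0009  0.0002  0.0003]
 [ 0.0029 -0.0008  0.0043]
 [ 0.0068  0.0001  0.    ]
 [-0.0022  0.0011  0.001 ]
 [-0.0057 -0.0042 -0.0005]
 [-0.0057 -0.0042 -0.0005]
 [-0.0017  0.0052 -0.0008]
 [-0.0017  0.0052 -0.0008]
 [ 0.0022 -0.0009  0.0018]]
[285.12154798 154.62486196]
[344.51718277 286.07268742]
[230.43319195 153.21647791]
3.6167 [ 0.51703659 -0.01425981  0.40093086]
```

View pics/w1.png

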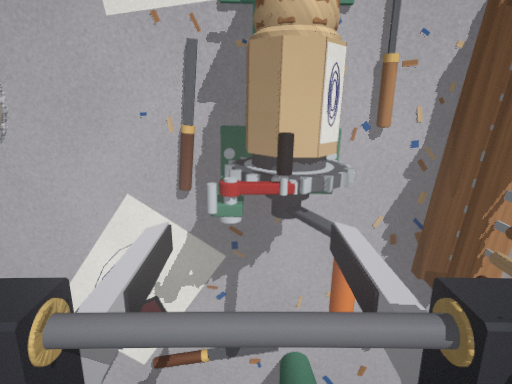

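```bash
cat >> h.py <<'E'
try: s=np.array(json.load(open("s.json"))["s"]); Q=quat(s)
except Exception: pass
def st(): # force in stand frame, opening
    f=R.from_euler('z',-s[2]).apply(T.current_wrist_force()); return np.round(f,1),round(T.current_opening(),4),round(T.current_t(),1)
E
python3 - <<'E'
from h import *
up=np.array([0,0,.003])
p=pin(0.01,s)*.6+.4*np.array([.5525,.0185,.2325])+G+up; print(p,pin(0,s))
gripper_to(.05,8)
r.move_to(p+[0,0,.06],Q)
print(r.move_l(p,vel=.08,guard=8),st())
gripper_to(.0,8); print(st(),T.current_finger_force(),T.current_ee_pos())
im=vision.snapshot("wrist"); cv2.imwrite("pics/w2.png",im[:,:,::-1])
E
```

```text
[0.55009076 0.01674427 0.24092763] [0.5485271  0.01557806 0.23099672]
False (array([ 0.5, -0.7, -0.3]), 0.0501, 5.9)
(array([-5.3,  0. ,  3.5]), 0.0157, 6.5) 7.999113276600838 [0.54777339 0.0165306  0.24093345]
```

View pics/w2.png

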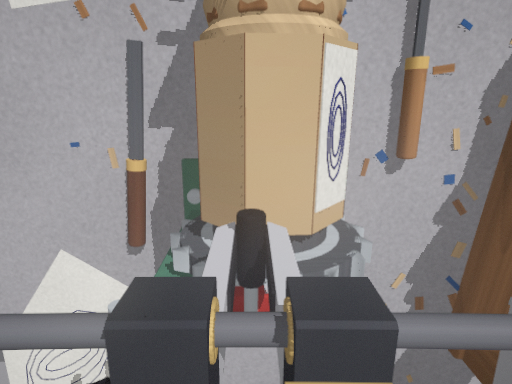

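```bash
python3 - <<'E'
from h import *
off=G+[-.001,0.001,.003]
gripper_to(0,12)
for q in (0,.2,.45,.7,.95,1.2,1.45,1.65,1.85,1.95):
    r.move_l(pin(q,s)+off,vel=.08); print(q,*st(),np.round(T.current_ee_pos()-pin(q,s)-off,4))
im=vision.snapshot("wrist"); cv2.imwrite("pics/w3.png",im[:,:,::-1])
E
```

```text
0 [-1.7 -0.9  5.3] 0.0153 7.0 [ 0.0001 -0.0001  0.0009]
0.2 [ 1.5 -0.6 -0.8] 0.0156 7.3 [0.0006 0.     0.0001]
0.45 [ 5.1 -0.1  2. ] 0.0156 7.6 [0.0017 0.0001 0.0008]
0.7 [7.6 1.  4.3] 0.0153 7.9 [0.0032 0.0003 0.0018]
0.95 [9.1 0.7 9.1] 0.0156 8.3 [0.0051 0.0005 0.0034]
1.2 [ 8.3  2.1 14.3] 0.0155 8.6 [0.0053 0.0005 0.0047]
1.45 [ 2.  -0.3 16.3] 0.016 8.9 [0.002  0.0002 0.004 ]
1.65 [-1.9  0.9 11.6] 0.0159 9.2 [-0.0007  0.      0.0022]
1.85 [-2.1  1.   7.4] 0.0156 9.5 [-0.0017  0.      0.0007]
1.95 [-2.4  0.9  6.7] 0.0156 9.8 [-0.0015  0.0001  0.0001]
```

View pics/w3.png

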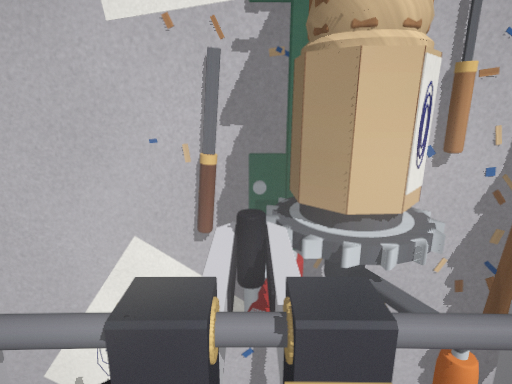

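```bash
python3 - <<'E'
from h import *
gripper_to(.045,12); r.hold(.3); p=np.array(T.current_ee_pos())
r.move_l(p+[0,0,.10],vel=.2); print(st())
c=crank(s[3],s)+G; 
gripper_to(.07)
r.move_to(c+[0,0,.09],Q)
im=vision.snapshot("wrist"); cv2.imwrite("pics/w4.png",im[:,:,::-1])
print("pin",[np.round(d["at"],3) for d in models.mark_of("pawl_grip","wrist")],pin(2,s))
print("crank",[np.round(d["at"],3) for d in models.mark_of("crank_grip","wrist")],c-G)
print(r.move_l(c,vel=.1,guard=8),st())
gripper_to(0,20); print(st(),T.current_ee_pos()-c)
E
```

```text
(array([-0.1, -0.2, -0.8]), 0.045, 11.4)
pin [] [0.46747823 0.00742067 0.27530709]
crank [array([ 0.63 , -0.119,  0.243])] [ 0.63089419 -0.11683919  0.24234038]
False (array([ 0.1, -0.9,  0.4]), 0.0698, 14.0)
(array([-2.9, -0.1,  0.3]), 0.025, 14.8) [-9.21365696e-04 -8.36857540e-05 -2.12372175e-04]
```

View pics/w4.png

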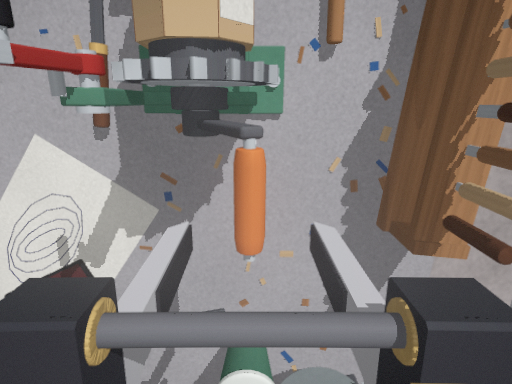

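```bash
python3 - <<'E'
from h import *
def ang():
    p=np.array(T.current_ee_pos())-G; c,n=np.cos(s[2]),np.sin(s[2]); d=p[:2]-s[:2]
    x=c*d[0]+n*d[1]; z=p[2]-.135; return round(.393-np.arctan2(x,z),4), round(np.hypot(x,z),4)
print(ang())
for d in np.linspace(s[3]+.05,.735,9):
    r.move_l(crank(d,s)+G,vel=.08); print(round(d,3),*ang(),*st())
r.hold(.3);print(ang(),st())
E
```

```text
(np.float64(-0.0643), np.float64(0.1194))
-0.02 -0.0184 0.1195 [-1.1 -0.1 -2.7] 0.0251 15.1
0.074 0.0842 0.1196 [-3.2  0.2 -2.4] 0.025 15.3
0.168 0.1796 0.1197 [-2.3  0.  -3.3] 0.0253 15.6
0.263 0.2737 0.1198 [-2.1  0.2 -4.6] 0.0253 15.9
0.357 0.3652 0.12 [-0.8  0.2 -5.1] 0.025 16.2
0.452 0.4556 0.1201 [-0.5  1.1 -6.3] 0.0249 16.5
0.546 0.5472 0.1202 [ 0.4  0.9 -5.4] 0.0249 16.8
0.641 0.6404 0.1203 [ 1.4  1.6 -3.6] 0.0247 17.1
0.735 0.7348 0.1204 [ 0.9  1.9 -1.7] 0.0251 17.4
(np.float64(0.7349), np.float64(0.1203)) (array([-0.2,  3.2,  0.3]), 0.0247, 17.7)
```

```bash
python3 - <<'E'
from h import *
s[0]-=.001; json.dump(dict(s=list(s)),open("s.json","w"))
r.move_l(crank(.736,s)+G,vel=.05); r.hold(.2); print(st())
gripper_to(.07); p=np.array(T.current_ee_pos()); r.move_l(p+[0,0,.10],vel=.2)
t=pin(1.98,s)+G+[0,.001,.003]
gripper_to(.05,12); r.move_to(t+[0,0,.09],Q)
im=vision.snapshot("wrist"); cv2.imwrite("pics/w5.png",im[:,:,::-1])
print("pin",[np.round(d["at"],3) for d in models.mark_of("pawl_grip","wrist")],pin(2,s))
print(r.move_l(t,vel=.1,guard=8),st())
gripper_to(0,12); print(st(),T.current_ee_pos()-t)
E
```

```text
(array([ 4.1,  2.8, -0.5]), 0.0249, 18.1)
pin [array([0.471, 0.013, 0.277]), array([ 0.539, -0.128,  0.248])] [0.46647823 0.00742067 0.27530709]
False (array([ 0.2, -0.3, -0.2]), 0.05, 22.0)
(array([-1.4,  0.8,  1.2]), 0.0158, 22.6) [-2.89530971e-04 -2.04054444e-05  6.87249801e-05]
```

View pics/w5.png

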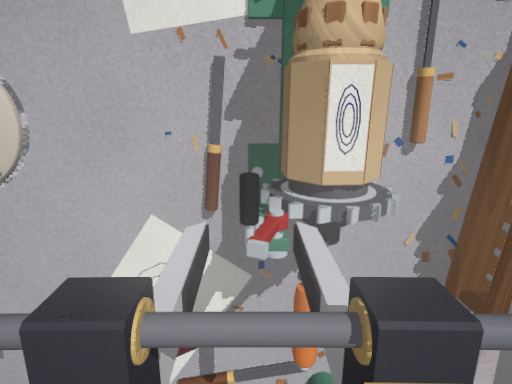

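```bash
python3 - <<'E'
from h import *
off=G+[0,0.001,.003]
for q in (1.8,1.6,1.4,1.2,1,.8,.6,.4,.25,.12,.05):
    r.move_l(pin(q,s)+off,vel=.07); print(q,*st(),np.round(T.current_ee_pos()-pin(q,s)-off,4))
gripper_to(.05); r.hold(.3); p=np.array(T.current_ee_pos())
gripper_to(0,5); print("regrip",st(),T.current_ee_pos()-p)
gripper_to(.05); r.move_l(p+[0,0,.1],vel=.2)
im=vision.snapshot("wrist"); cv2.imwrite("pics/w6.png",im[:,:,::-1])
print("pin",[np.round(d["at"],3) for d in models.mark_of("pawl_grip","wrist")],pin(0,s))
for c in("scene",):
    im=vision.snapshot(c); print("pin",[np.round(d["at"],3) for d in models.mark_of("pawl_grip",c)])
print(T.current_t())
E
```

```text
1.8 [-4.2 -0.   5.3] 0.0159 22.9 [-0.0008 -0.0001  0.0005]
1.6 [-1.9 -0.1  5. ] 0.0161 23.2 [ 0.0004 -0.0001  0.0004]
1.4 [-1.3 -0.5  2.2] 0.0156 23.5 [ 0.0009 -0.     -0.0001]
1.2 [-0.8 -0.9  1. ] 0.0155 23.8 [ 0.0009 -0.     -0.0004]
1 [ 1.3 -1.  -0.9] 0.0154 24.1 [ 0.0007  0.0001 -0.0005]
0.8 [ 0.3 -0.9 -1.3] 0.0154 24.4 [ 0.0006  0.0001 -0.0006]
0.6 [ 1.1 -0.6 -1.6] 0.0153 24.7 [ 0.0005  0.0001 -0.0006]
0.4 [ 0.4 -1.2 -1.4] 0.0153 25.1 [ 0.0003  0.0001 -0.0006]
0.25 [ 0.5 -0.7 -1.4] 0.0157 25.3 [ 0.0003  0.0001 -0.0005]
0.12 [ 0.4 -1.2 -1. ] 0.0155 25.6 [ 0.0002  0.     -0.0004]
0.05 [ 1.2 -0.7 -1. ] 0.0153 25.8 [ 0.0001  0.     -0.0001]
regrip (array([ 0.4,  0.5, -1.3]), 0.0162, 27.4) [ 3.35456758e-04 -1.75268225e-06 -4.57895024e-07]
pin [array([0.551, 0.019, 0.235])] [0.5475271  0.01557806 0.23099672]
pin [array([0.547, 0.014, 0.234])]
29.0083
```

View pics/w6.png

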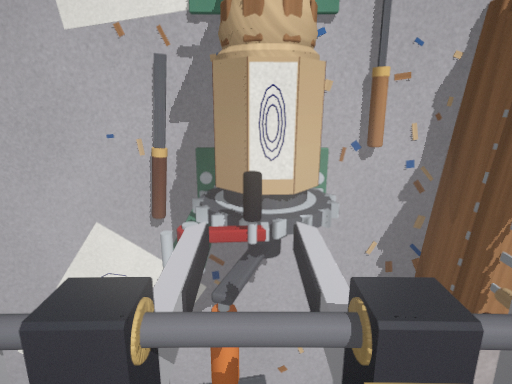

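```bash
python3 - <<'E'
from h import *
c=crank(.736,s)+G
gripper_to(.07,25); r.move_to(c+[0,0,.09],Q)
print(r.move_l(c,vel=.1,guard=8),st())
gripper_to(0,25); print(st())
def ang():
    p=np.array(T.current_ee_pos())-G; d=R.from_euler('z',-s[2]).apply(p-[s[0],s[1],0])
    return round(.393-np.arctan2(d[0],d[2]-.135),4)
def ft():
    fs=[]
    for _ in range(5):
        r.hold(.04); fs.append(R.from_euler('z',-s[2]).apply(T.current_wrist_force()))
    f=np.mean(fs,0); a=.393-.785; return f@[np.cos(a),0,-np.sin(a)],f   # outside resistance against growth
d=.736; print(ang(),ft())
F=0
while F<12.4 and d<.95:
    d+=(.010 if F<6 else .004 if F<10.5 else .002)
    # on the circle up to .785, then straight along the tangent
    k=min(d,.785); a=.393-k
    p=crank(k,s)+G+R.from_euler('z',s[2]).apply([-np.cos(a),0,np.sin(a)])*.12*(d-k)
    r.move_l(p,vel=.02); F,f=ft(); print(round(d,3),ang(),round(F,1),np.round(f,1),round(T.current_t(),1))
E
```

```text
False (array([ 0. , -0.6, -0.4]), 0.07, 31.2)
(array([ 1.1,  0.1, -0.5]), 0.0247, 32.0)
0.7337 (np.float64(0.6856665990988532), array([ 0.8152688 , -0.11657713, -0.17736868]))
0.746 0.7432 3.0 [ 3.4  0.6 -0.5] 32.6
0.756 0.7574 2.4 [ 2.9  0.1 -0.8] 33.1
0.766 0.7671 2.7 [ 3.3 -0.  -1. ] 33.6
0.776 0.7765 2.8 [ 3.6 -0.1 -1.5] 34.0
0.786 0.7867 2.3 [ 3.1 -0.3 -1.5] 34.5
0.796 0.7894 3.9 [ 4.6  0.2 -1. ] 34.9
0.806 0.7898 5.6 [ 6.2  1.  -0.4] 35.4
0.816 0.7905 7.4 [ 8.1  0.9 -0. ] 35.9
0.82 0.7908 8.6 [9.1 1.2 0.5] 36.3
0.824 0.7909 9.1 [9.5 1.  0.8] 36.8
0.828 0.7911 10.1 [10.8  1.1  0.3] 37.2
0.832 0.7912 10.5 [11.   1.4  1.1] 37.7
0.834 0.7917 10.6 [11.   1.4  1.2] 38.1
0.836 0.7915 11.3 [11.6  1.   1.4] 38.6
0.838 0.7917 11.6 [11.9  1.5  1.5] 39.1
0.84 0.792 11.8 [12.1  1.3  1.6] 39.5
0.842 0.7923 12.5 [12.7  1.5  2. ] 40.0
```

```bash
python3 - <<'E'
from h import *
a=.393-.785
p=crank(.785,s)+G+R.from_euler('z',s[2]).apply([-np.cos(a),0,np.sin(a)])*.12*(.8455-.785)
r.move_l(p,vel=.02); r.hold(.3)
fs=[]
for _ in range(8):
    r.hold(.04); fs.append(R.from_euler('z',-s[2]).apply(T.current_wrist_force()))
print(np.mean(fs,0)@[np.cos(a),0,-np.sin(a)])
gripper_to(.07); r.move_l(np.array(T.current_ee_pos())+[0,0,.12],vel=.15)
im=vision.snapshot("wrist"); cv2.imwrite("pics/w7.png",im[:,:,::-1])
print([np.round(d["at"],3) for d in models.mark_of("crank_grip","wrist")[:1]],crank(.785,s))
print([np.round(d["at"],3) for d in models.mark_of("pawl_grip","wrist")[:1]],pin(0,s),st())
E
```

```text
13.093017651428374
[array([ 0.533, -0.13 ,  0.248])] [ 0.53090243 -0.12680249  0.24589762]
[array([0.554, 0.02 , 0.232])] [0.5475271  0.01557806 0.23099672] (array([ 0.2, -0.5,  0.2]), 0.0701, 42.8)
```

View pics/w7.png

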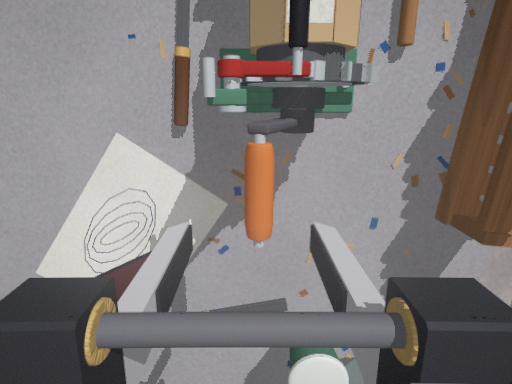

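The picture shows the pawl down on the wheel (red arm at about row 68). The crank grip (260,190) is free of the gripper and at its expected place, and nothing else has been disturbed.

```bash
python3 -c "
from plant import r
print(r.sign_off())"
```

```text
the job is handed in; nothing more can be done
None
```

The job is handed in, with no verdict returned: the pawl was thrown back, the log turned one face so the pattern sheet is on top, the pawl lowered home, and the tooth bedded with about 13 N at the crank grip; the arm was clear of everything at about 43 s.

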